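# Slide the stopper into the stock jar's neck and press it home

## Robot

A 6-joint arm with a two-finger parallel gripper is mounted at the origin on the work surface. World frame = base frame: x ahead of the robot, y to its left, z up, the work surface at z = 0. Lengths are in m, angles in degrees, forces in N, time in s.
With the tool pointing down it reaches from about 0.325 to 0.85 m from the base axis. Payload 15.5 kg.
Tool frame: the origin (TCP) lies at the very end of the fingers, on their centre line; the grasp point (between the pads) lies arm.grip_depth behind it (arm.grip_depth is the distance from the TCP to the grasp point, in m); z points along the fingers, y is the direction in which the jaws open and shut (so a half turn about z gives the same grasp; the last joint's range is limited). The gripper opens to 91 mm and grips with 3 to 60 N. Pads are 32 mm wide; open, the fingers measure 118 mm over their backs; the gripper's body (76 mm by 178 mm) begins 60 mm behind the grasp point.
Start: joints at [69.586, 28.281, 77.091, -0, 74.628, -5.472], TCP at [0.161, 0.604, 0.214] pointing down, gripper open.
Joint ranges: [-166.48, 166.48], [-47.26, 123.95], [12.59, 153.08], [-70.14, 250.14], [6.76, 159.57], [-176.63, 176.63]. Speed limits (degrees/s): [108.29, 108.29, 147.25, 172.46, 172.46, 172.46].

## Interface

Orientations are given as a 3x3 rotation matrix whose columns are the frame's x, y, z axes.
In Python, from rig import arm gives the robot as it stands. Calls block until the motion is done:
- arm.move_to(position, orientation): joint-space move of the TCP to a pose.
- arm.move_l(position, orientation=None, feed=0.15): straight line of the TCP; orientation=None keeps the orientation; feed is the mean speed in m/s.
- arm.move_joints(angles): joint-space move.
- arm.grip(opening): finger opening in m; the grip force is fixed at half the most; returns when the fingers have stopped.
- arm.sleep(seconds).
- arm.solve_ik(position, orientation): joint angles nearest the present ones, or None.
- arm.snapshot(name): name is "scene" or "top"; returns the picture (384x512x3 uint8, red, green, blue); there is no depth.
- arm.get_calibration(name): a dict with "intrinsics" (3x3 intrinsics, pixels), "cam_to_world" (4x4, takes a point from camera to world coordinates). Camera axes: x right, y down, z forward; pixel columns grow to the right and rows downward; lengths in m; the calibration is good to about 2 mm. A picture is of the moment at which its call begins. get_calibration takes no time and is no camera call.
A pose or a line that the arm cannot do raises arm.Unreachable and nothing moves.
- arm.sign_off(): hands the job in, once; it reports no verdict.
Readings, each from a call of its own:
- arm.current_t(): time.
- arm.current_joint_positions(): joint angles.
- arm.current_dq(): joint speeds.
- arm.current_tau(): joint torques, N m.
- arm.current_ee_pos(): TCP position.
- arm.current_tool_rot(): TCP orientation.
- arm.current_force(): force on the tool from outside, world axes, zero at the start.
- arm.current_torque(): the same for the moment, N m.
- arm.current_width(): finger opening in m.
Only numpy, scipy, OpenCV 4.12 (cv2) and the standard library are available. Lean on these libraries where they do the work, as an engineer would, in place of code of your own. Each camera call takes 0.05 s, during which the arm holds its last target.

## Task

The stock jar under the sorting deck has been filled: close it. Push the wide blue stopper across the deck, without lifting or toppling it, until it drops into the yellow-ringed neck, then press down on its top until its rim sits flush on the deck, and finish with a firm push of about 25 N (never over 60 N) at the bottom to set the seal. Leave the red tub and the carton on the deck where they are.

Things in the scene. Friction and masses are not known exactly. Their poses are not given: they have to be found in the camera images.
- station: Jar filling station, fixed: a grey sorting deck 310 (its x) by 470 (its y) mm, 18 mm thick, its flat top 120 mm above the table, on four legs, with a clear jar below it. An aluminium fence 20 mm high runs along its +x edge; the other edges are open. Origin on the table under the middle of the deck, z up.
- neck (a point): Centre of the jar's mouth, in the middle of the deck, level with its top: a straight round bore of 88 mm diameter with a flat yellow ring painted round it. A black rubber sealing disc (84 mm in diameter) already lies 14 to 17 mm down the bore; it carries the stopper, slides down stiffly under about 9 N and stays where it is left.
- stopper: Blue tapered stopper, loose, 0.11 to 0.22 kg, standing on its small end on the deck to one side (+y or -y) of the neck. Origin at the centre of its underside, z up its axis. Taper 72 mm in diameter at the bottom, 84 mm at 24 mm height; above it a flat round rim 100 mm in diameter from 24 to 36 mm height (total 36 mm), too wide to grasp. Fully home, its origin is 24 mm below the deck's top.
- stopper_top (a point): Centre of the stopper's flat top (white disc, 36 mm diameter), 36 mm above its origin. Pushed across the deck, the stopper tips into the bore once its centre is within about 25 mm of the neck's and drops in when pushed on; its rim then stands 7 to 10 mm above the deck. At the bottom of the press, where the rim meets the deck, it is rigid: push there with 15 to 60 N.
- tub: Red open tub of steel pins, 75 x 95 x 45 mm high, loose on the deck on the other side of the neck from the stopper. Origin at the centre of its underside. Leave alone.
- carton: Small cardboard carton, 40 (x) x 75 (y) x 50 mm high, loose on the deck near its fence. Origin at the centre of its underside. Leave alone.
There are look-alikes about, which are no part of the job. There is more than one size of the stopper; the job needs the smallest.

How it is judged:
By the outcome, as a careful person would: the job done as asked, in the order asked, and still so for the second after the job is handed in, with the robot touching nothing.
It also fails if it takes over 67 s, if anything falls off the work surface, if the arm or the gripper's body presses on something with over 40 N, if the wrist force passes 120 N, or if a joint passes its speed limit or range.

## Working session

There is one attempt and no reset: what is moved stays moved. The work goes in short steps, each a Python script; the robot and the scene stay as the last script left them, time stands still between calls to the robot, and variables do not carry over. Pictures are saved under pics/ and viewed, and the job is handed in when it is done.

```bash
ls; mkdir -p pics; python3 - <<'E'
from rig import arm
import cv2,numpy as np
np.set_printoptions(precision=4,suppress=True)
for n in("scene","top"):
    im=arm.snapshot(n); cv2.imwrite(f"pics/{n}0.png",im[:,:,::-1]); c=arm.get_calibration(n); print(n,c["intrinsics"],c["cam_to_world"])
print(arm.current_t(),arm.current_force(),arm.current_ee_pos(),arm.current_tool_rot(),arm.grip_depth,arm.current_width())
E
```

```text
pics
scene [[466.0451   0.     257.6504]
 [  0.     466.0451 197.9841]
 [  0.       0.       1.    ]] [[ 0.8823  0.2999 -0.3628  1.0211]
 [ 0.4707 -0.5616  0.6804 -1.0001]
 [ 0.0003 -0.7711 -0.6367  0.962 ]
 [ 0.      0.      0.      1.    ]]
top [[390.5623   0.     252.476 ]
 [  0.     390.5623 195.7909]
 [  0.       0.       1.    ]] [[-0.0158 -0.9982  0.0574  0.4743]
 [-0.9998  0.0166  0.0128 -0.1045]
 [-0.0137 -0.0572 -0.9983  1.1754]
 [ 0.      0.      0.      1.    ]]
0.1 [ 0.3833 -0.0672 -0.2433] [0.161  0.6035 0.2134] [[-0.9662  0.2579 -0.0004]
 [ 0.2579  0.9662 -0.001 ]
 [ 0.0001 -0.0011 -1.    ]] 0.0188 0.09120103895265455
```

View pics/scene0.png

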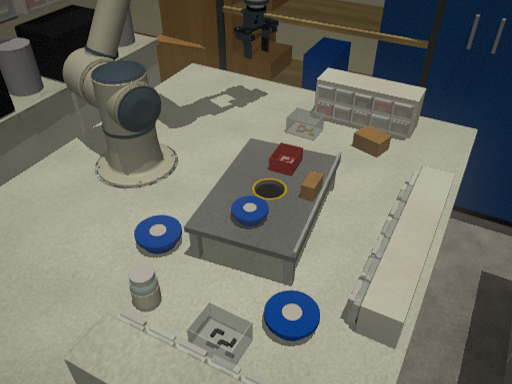

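View pics/top0.png

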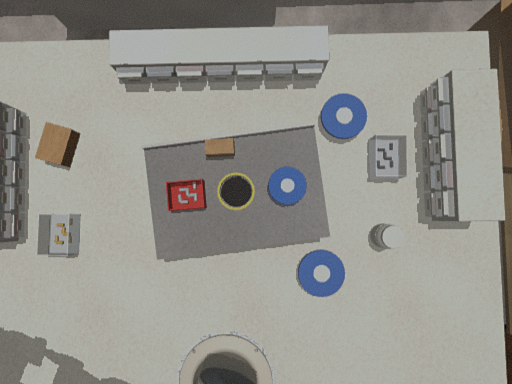

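```bash
cat > h.py <<'E'
import cv2,numpy as np
from rig import arm
np.set_printoptions(precision=4,suppress=True)
def ray(n,uv):
    c=arm.get_calibration(n);K=c["intrinsics"];T=c["cam_to_world"]
    d=T[:3,:3]@np.linalg.solve(K,[uv[0],uv[1],1.]);return T[:3,3],d/np.linalg.norm(d)
def onz(n,uv,z):
    o,d=ray(n,uv);return o+d*(z-o[2])/d[2]
def tri(u1,u2):
    A=np.zeros((3,3));b=np.zeros(3)
    R=[ray("scene",u1),ray("top",u2)]
    for o,d in R:
        P=np.eye(3)-np.outer(d,d);A+=P;b+=P@o
    p=np.linalg.solve(A,b);return p,[np.linalg.norm((np.eye(3)-np.outer(d,d))@(p-o)) for o,d in R]
def masks(im):
    h=cv2.cvtColor(im,cv2.COLOR_RGB2HSV);H,S,V=h[...,0],h[...,1],h[...,2]
    return dict(blue=(H>105)&(H<130)&(S>150)&(V>60),yellow=(H>20)&(H<35)&(S>130)&(V>90),
      red=((H<6)|(H>174))&(S>150)&(V>60),white=(S<60)&(V>120),brown=(H>6)&(H<18)&(S>90)&(V>60))
def blobs(m,amin=60):
    n,l,s,c=cv2.connectedComponentsWithStats(m.astype(np.uint8),connectivity=8)
    return [(i,s[i],c[i],l==i) for i in range(1,n) if s[i][4]>amin]
E
python3 - <<'E'
from h import *
for n in("scene","top"):
    im=cv2.imread(f"pics/{n}0.png")[:,:,::-1].copy(); M=masks(im)
    for k in("blue","yellow","red","brown"):
        for i,s,c,m in blobs(M[k]):
            if n=="scene" and c[1]<120: continue
            ct,_=cv2.findContours(m.astype(np.uint8),cv2.RETR_EXTERNAL,cv2.CHAIN_APPROX_NONE)
            e=cv2.fitEllipse(ct[0]) if len(ct[0])>5 else 0
            print(n,k,s,c,e)
            if k=="blue":
                full=np.zeros(m.shape,np.uint8);cv2.drawContours(full,ct,0,1,-1)
                w=(full>0)&M["white"]
                for q in blobs(w,20): print("   white",q[1][4],q[2])
s=cv2.imread("pics/scene0.png")[140:270,180:350];t=cv2.imread("pics/top0.png")[110:270,130:350]
cv2.imwrite("pics/c1.png",np.vstack([cv2.resize(s,(600,290),interpolation=cv2.INTER_CUBIC),cv2.resize(t,(600,310),interpolation=cv2.INTER_CUBIC)]))
E
```

```text
scene blue [ 458   86   54  134 2627] [489.1233 150.5531] ((489.4639892578125, 147.97927856445312), (39.63534164428711, 124.28313446044922), 170.9539794921875)
scene blue [231 196  37  30 690] [249.7406 210.1551] ((249.68199157714844, 209.91006469726562), (28.116727828979492, 35.224971771240234), 92.2139663696289)
   white 100 [249.4  206.95]
scene blue [ 135  216   47   38 1151] [157.8367 234.0043] ((157.8280792236328, 233.56240844726562), (36.13731384277344, 45.676231384277344), 77.66422271728516)
   white 161 [157.3168 229.6584]
scene blue [ 264  291   56   50 1858] [291.5527 315.5075] ((291.5702209472656, 314.98211669921875), (48.319618225097656, 55.013877868652344), 100.92536163330078)
   white 273 [291.4835 311.7216]
scene yellow [252 178  35  22 167] [268.988  188.4671] ((269.181640625, 188.4573974609375), (20.99918556213379, 33.90849685668945), 92.3958969116211)
scene red [269 143  34  33 611] [285.3535 159.383 ] ((285.2275695800781, 158.7992706298828), (28.291259765625, 33.951377868652344), 51.115379333496094)
scene brown [353 125  38  32 602] [371.5515 139.186 ] ((370.99716
[... 314 characters left out ...]
47, 194.7602996826172), (31.56235122680664, 43.20155715942383), 85.50384521484375)
top brown [500   0  12  14  97] [504.4948   4.6495] ((504.5310974121094, 4.819133758544922), (9.358359336853027, 14.392977714538574), 34.85034942626953)
top brown [498  75  14  93 544] [504.5018 128.5478] ((504.94976806640625, 133.47242736816406), (8.000777244567871, 104.14098358154297), 175.42225646972656)
top brown [ 36 123  36  42 989] [ 53.2902 143.2821] ((53.28318786621094, 143.38177490234375), (30.36176300048828, 43.057289123535156), 17.60727882385254)
top brown [205 138  29  18 435] [219.2598 146.3885] ((219.37574768066406, 146.4115753173828), (16.529027938842773, 33.574764251708984), 85.66832733154297)
```

View pics/c1.png

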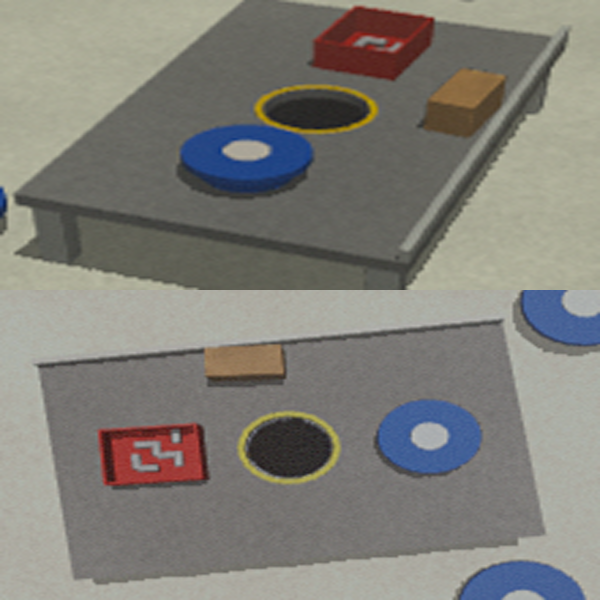

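Candidates for the stopper (top view): (288,186) on the deck, (344,115) and (321,273) on the table. The crop shows that the one on the deck is beside the neck, opposite the red tub. I'll check the sizes and triangulate.

```bash
python3 - <<'E'
from h import *
im=cv2.imread("pics/top0.png")[:,:,::-1].copy()
h=cv2.cvtColor(im,cv2.COLOR_RGB2HSV);print(h[186,275],h[186,288],h[191,218:223],h[209,230:240].tolist())
H,S,V=[h[...,i] for i in range(3)]
white={}
for i,s,c,m in blobs((H>100)&(H<130)&(S>110)):
    ct,_=cv2.findContours(m.astype(np.uint8),cv2.RETR_EXTERNAL,cv2.CHAIN_APPROX_NONE)
    e=cv2.fitEllipse(ct[0]);full=np.zeros(m.shape,np.uint8);cv2.drawContours(full,ct,0,1,-1)
    w=[(q[1][4],q[2]) for q in blobs((full>0)&(S<70)&(V>110),20)]
    print("blue",s,c,e[0],e[1],w)
for i,s,c,m in blobs((H>18)&(H<35)&(S>80)&(V>90),40):
    ct,_=cv2.findContours(m.astype(np.uint8),cv2.RETR_EXTERNAL,cv2.CHAIN_APPROX_NONE)
    print("yel",s,c,cv2.fitEllipse(ct[0]))
E
```

```text
[110 149 147] [ 90   6 175] [[ 28 136 176]
 [ 28 104 128]
 [125  14 111]
 [ 13  42  54]
 [  0  42  43]] [[25, 69, 140], [27, 92, 144], [27, 110, 144], [27, 108, 158], [28, 124, 165], [28, 127, 163], [28, 131, 162], [27, 104, 159], [27, 110, 155], [27, 106, 156]]
blue [ 321   94   46   45 1311] [343.4928 115.7658] (343.5655517578125, 115.66429138183594) (43.284423828125, 43.95087814331055) [(np.int32(227), array([343.8722, 114.9956]))]
blue [269 167  37  37 931] [286.9184 185.2932] (286.935546875, 185.2459716796875) (36.54661560058594, 36.7730598449707) [(np.int32(154), array([287.0519, 184.9545]))]
blue [ 299  250   46   47 1395] [320.9713 272.871 ] (321.03082275390625, 272.9331359863281) (44.622249603271484, 45.41249465942383) [(np.int32(238), array([321.2689, 273.0168]))]
yel [217 173  38  37 288] [235.3819 190.7708] ((235.45814514160156, 190.92909240722656), (36.48334503173828, 36.79433822631836), 72.30414581298828)
yel [505 210   7  23  62] [507.9677 221.7742] ((508.0774230957031, 221.50009155273438), (5.970217704772949, 18.8186092376709), 175.50250244140625)
```

```bash
python3 - <<'E'
from h import *
for nm,a,b in [("deck stopper top",(249.4,206.95),(287.05,184.95)),("A",(157.3,229.66),(321.2,273.0)),("B",(291.5,311.7),(343.8,115.0)),
  ("neck",(269.18,188.46),(235.46,190.93))]:
    print(nm,*tri(a,b))
    z=.156 if nm[0]=="d" else .12
    print(onz("scene",a,z),onz("top",b,z))
# deck corners in top view (from crop: x=130+u*220/600,y=110+(v-290)*160/310)
c=lambda u,v:(130+u*220/600,110+(v-290)*160/310)
for q in [(38,365),(502,321),(545,535),(75,580)]: print(onz("top",c(*q),.12))
print("rim diam", [36.7*(1.1754-.156)/390.56, 44*(1.1754-.05)/390.56])
# tub, carton
print("tub px", onz("top",(166,180),.165),onz("top",(205,211),.165)); 
for q in [(205,347),(285,344),(285,375),(206,379)]: print("carton",onz("top",c(*q),.17))
for q in [(100,428),(203,425),(206,482),(106,486)]: print("tub",onz("top",c(*q),.165))
E
```

```text
deck stopper top [ 0.56   -0.1822  0.156 ] [np.float64(0.00019396750436630512), np.float64(0.00019396750436637657)]
[ 0.5601 -0.1821  0.156 ] [ 0.5598 -0.1823  0.156 ]
A [ 0.3152 -0.2827  0.0479] [np.float64(0.00015842473192056222), np.float64(0.00015842473192054118)]
[ 0.3707 -0.3393  0.12  ] [ 0.3254 -0.2712  0.12  ]
B [ 0.7709 -0.3601  0.0478] [np.float64(0.00021230885576072308), np.float64(0.00021230885576081342)]
[ 0.7909 -0.4105  0.12  ] [ 0.7518 -0.3438  0.12  ]
neck [ 0.5494 -0.0448  0.1186] [np.float64(0.000379344745142412), np.float64(0.00037934474514246145)]
[ 0.5504 -0.0461  0.12  ] [ 0.5489 -0.0451  0.12  ]
[0.6689 0.204  0.12  ]
[ 0.7229 -0.2621  0.12  ]
[ 0.4222 -0.2968  0.12  ]
[0.3671 0.1673 0.12  ]
rim diam [0.09579060835723066, 0.12678615321589512]
tub px [0.5773 0.1331 0.165 ] [0.495 0.032 0.165]
carton [0.6812 0.0293 0.17  ]
carton [ 0.6838 -0.0472  0.17  ]
carton [ 0.6419 -0.0467  0.17  ]
carton [0.6378 0.0287 0.17  ]
tub [0.5741 0.1314 0.165 ]
tub [0.5764 0.0328 0.165 ]
tub [0.4999 0.0306 0.165 ]
tub [0.4961 0.1259 0.165 ]
```

```bash
cat >> h.py <<'E'
S=np.array([.560,-.1822]);N=np.array([.5495,-.0453])
d=(N-S)/np.linalg.norm(N-S)
def rot(yx,yy):
    y=np.array([yx,yy,0.]);y/=np.linalg.norm(y);z=np.array([0,0,-1.]);return np.c_[np.cross(y,z),y,z]
E
python3 - <<'E'
from h import *
q0=np.array(arm.current_joint_positions())
best=None
P=S-.095*d
for s in(1,-1):
    R=rot(s*d[1],-s*d[0]); q=arm.solve_ik([*P,.26],R); print(s,q, R[:,0])
    if q is not None and (best is None or abs(q[5])<best[0]): best=(abs(q[5]),R)
R=best[1]; np.save("R.npy",R)
p=arm.current_ee_pos();arm.move_l([p[0],p[1],.27],feed=.2)
arm.move_to([*P,.27],R); arm.grip(.05)
arm.move_l([*P,.17],feed=.15)
print(arm.current_t(),arm.current_ee_pos(),arm.current_width(),arm.current_force())
for n in("scene","top"):
    im=arm.snapshot(n)[:,:,::-1];cv2.imwrite(f"pics/{n}1.png",im)
a=cv2.imread("pics/scene1.png")[120:300,160:400]; b=cv2.imread("pics/top1.png")[110:290,130:370]
cv2.imwrite("pics/c2.png",cv2.resize(np.hstack([a,b]),(800,300),interpolation=cv2.INTER_CUBIC))
E
```

```text
1 [-31.438   26.6402  72.4867  -0.      80.8731 -35.8239] [-0.0765  0.9971  0.    ]
-1 [-31.438   26.6402  72.4867  -0.      80.8731 144.1761] [ 0.0765 -0.9971  0.    ]
5.5083 [ 0.5677 -0.2772  0.1708] 0.05003256312046843 [-0.5792 -0.2819  0.2349]
```

View pics/c2.png

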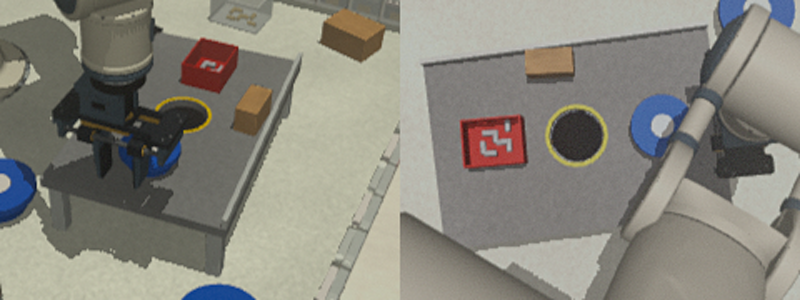

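The fingers are open 50 mm just behind (−y of) the stopper. Everything is still in place. Next I lower the fingers and push most of the way.

```bash
python3 - <<'E'
from h import *
R=np.load("R.npy"); P=S-.095*d
arm.move_l([*P,.128],feed=.1)
print(arm.current_ee_pos(),arm.current_force())
L=np.linalg.norm(N-S)
for s in(-.066,-.03,0.0,L-.059-.032):
    p=S+s*d; arm.move_l([*p,.128],feed=.05); print(s,arm.current_ee_pos(),arm.current_force(),arm.current_t())
for n in("scene","top"):
    im=arm.snapshot(n)[:,:,::-1];cv2.imwrite(f"pics/{n}2.png",im)
a=cv2.imread("pics/scene2.png")[120:300,160:400]; b=cv2.imread("pics/top2.png")[110:290,130:370]
cv2.imwrite("pics/c3.png",cv2.resize(np.hstack([a,b]),(800,300),interpolation=cv2.INTER_CUBIC))
E
```

```text
[ 0.5675 -0.277   0.1283] [ 0.2877 -0.2837 -0.6594]
-0.066 [ 0.5651 -0.248   0.128 ] [-0.4265 -0.4063  0.0917] 6.9083
-0.03 [ 0.5624 -0.2122  0.128 ] [-0.1421  0.2767  0.3141] 7.775
0.0 [ 0.5601 -0.1822  0.128 ] [ 0.147  -0.0453 -0.1879] 8.525
0.04630207573084974 [ 0.5564 -0.1361  0.128 ] [ 0.0355 -0.046   1.6237] 9.6
```

View pics/c3.png

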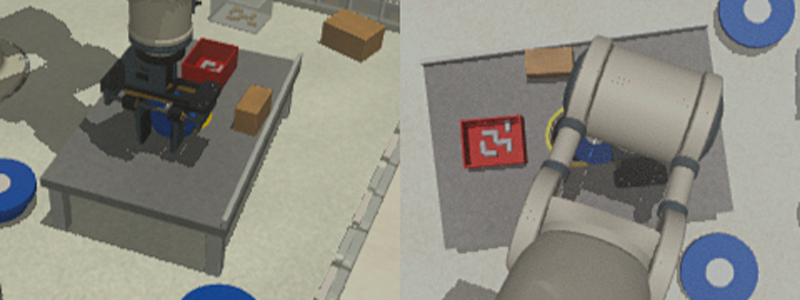

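The stopper slid ahead of the fingers and now overlaps the yellow ring; nothing else moved. I push on in small, force-watched steps.

```bash
python3 - <<'E'
from h import *
L=np.linalg.norm(N-S); s=.0463
while s<L-.059+.001:
    s+=.006; p=S+s*d; arm.move_l([*p,.128],feed=.04)
    f=arm.current_force(); print(round((s-L)*1000,1),arm.current_ee_pos(),f,round(arm.current_t(),2))
    if f[:2]@d<-12: break
for n in("scene","top"):
    im=arm.snapshot(n)[:,:,::-1];cv2.imwrite(f"pics/{n}3.png",im)
a=cv2.imread("pics/scene3.png")[120:300,160:400]; b=cv2.imread("pics/top3.png")[110:290,130:370]
cv2.imwrite("pics/c4.png",cv2.resize(np.hstack([a,b]),(800,300),interpolation=cv2.INTER_CUBIC))
E
```

```text
-85.0 [ 0.5559 -0.1297  0.128 ] [1.0102 0.0446 0.4305] 10.0
-79.0 [ 0.5555 -0.1237  0.128 ] [ 0.094  -0.9656  0.3844] 10.3
-73.0 [ 0.5551 -0.1178  0.128 ] [ 1.1073 -0.1481 -0.6903] 10.6
-67.0 [ 0.5546 -0.1119  0.128 ] [ 0.843  -0.0233  0.1682] 10.9
-61.0 [ 0.5541 -0.1058  0.128 ] [-0.8032 -0.6963 -0.7735] 11.2
-55.0 [ 0.5536 -0.0998  0.128 ] [-0.3934  0.0751 -0.3188] 11.5
```

View pics/c4.png

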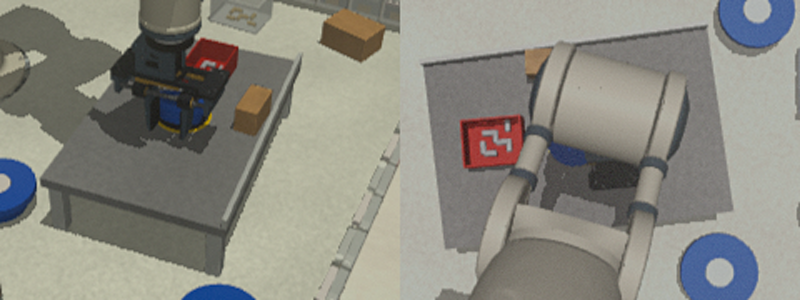

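```bash
python3 - <<'E'
import cv2,numpy as np
a=cv2.imread("pics/scene3.png")[150:220,220:340]; b=cv2.imread("pics/top3.png")[150:220,190:310]
cv2.imwrite("pics/c5.png",cv2.resize(np.vstack([a,b]),(514*1,600),interpolation=cv2.INTER_CUBIC))
E
```

```text
(no output)
```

View pics/c5.png

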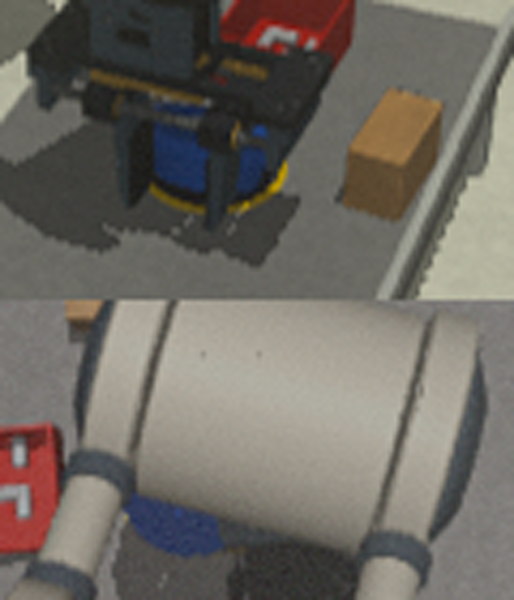

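```bash
python3 - <<'E'
from h import *
p=np.array(arm.current_ee_pos()); q=p[:2]-.05*d
arm.move_l([*q,.128],feed=.08); arm.move_l([*(q-.06*d),.25],feed=.2)
arm.move_joints(np.array(arm.current_joint_positions())+[-25,0,0,0,0,0])
print(arm.current_t())
for n in("scene","top"):
    im=arm.snapshot(n)[:,:,::-1];cv2.imwrite(f"pics/{n}4.png",im)
a=cv2.imread("pics/scene4.png")[140:240,200:350]; b=cv2.imread("pics/top4.png")[130:230,170:320]
cv2.imwrite("pics/c6.png",cv2.resize(np.vstack([a,b]),(450,600),interpolation=cv2.INTER_CUBIC))
E
```

```text
14.225
```

View pics/c6.png

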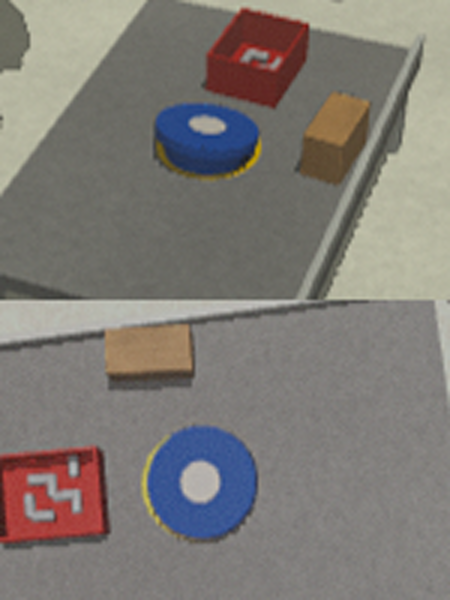

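```bash
cat >> h.py <<'E'
def stop(tag):
    out={}
    for n in("scene","top"):
        im=cv2.imread(f"pics/{n}{tag}.png")[:,:,::-1].copy();h=cv2.cvtColor(im,cv2.COLOR_RGB2HSV);H,Sa,V=[h[...,i] for i in range(3)]
        for i,s,c,m in blobs((H>100)&(H<130)&(Sa>110)):
            if not((n=="scene" and 230<c[0]<310 and 150<c[1]<230) or (n=="top" and 215<c[0]<310 and 160<c[1]<220)):continue
            ct,_=cv2.findContours(m.astype(np.uint8),cv2.RETR_EXTERNAL,cv2.CHAIN_APPROX_NONE)
            full=np.zeros(m.shape,np.uint8);cv2.drawContours(full,ct,0,1,-1)
            w=blobs((full>0)&(Sa<70)&(V>110),20)
            out[n]=w[0][2]; wc,_=cv2.findContours(w[0][3].astype(np.uint8),cv2.RETR_EXTERNAL,cv2.CHAIN_APPROX_NONE)
            print(n,s,w[0][2],"blue ell",cv2.fitEllipse(ct[0]),"white ell",cv2.fitEllipse(wc[0]))
    p,e=tri(out["scene"],out["top"]);print("top centre",p,"res",e[0],"rel neck mm",(p[:2]-N)*1000,"z-deck",p[2]-.12);return p
E
python3 -c "
from h import *
stop(4);stop(0)
print(arm.current_ee_pos())"
```

```text
scene [252 175  34  23 546] [268.7119 181.2373] blue ell ((268.197265625, 185.36769104003906), (22.22574806213379, 33.400455474853516), 97.01823425292969) white ell ((268.7657165527344, 181.2390594482422), (5.39048957824707, 11.273380279541016), 98.0511245727539)
top [219 172  36  37 869] [236.2282 190.2416] blue ell ((237.01126098632812, 190.26942443847656), (34.8124885559082, 36.1371955871582), 9.312602996826172) white ell ((236.21481323242188, 190.2520751953125), (12.341226577758789, 13.511792182922363), 178.2515869140625)
top centre [ 0.5491 -0.0484  0.1475] res 0.0004253268799658034 rel neck mm [-0.3612 -3.1434] z-deck 0.027532460208668424
scene [231 196  38  30 760] [249.4  206.95] blue ell ((249.498291015625, 210.1057586669922), (29.122800827026367, 36.217769622802734), 89.43217468261719) white ell ((249.37892150878906, 206.95143127441406), (8.426915168762207, 12.949687004089355), 87.73216247558594)
top [269 167  37  37 931] [287.0519 184.9545] blue ell ((286.935546875, 185.2459716796875), (36.54661560058594, 36.7730598449707), 95.7992935180664) white ell ((287.0627136230469, 184.9850616455078), (12.853148460388184, 13.526053428649902), 178.6896209716797)
top centre [ 0.56   -0.1822  0.156 ] res 0.00020035815886629968 rel neck mm [  10.4557 -136.9034] z-deck 0.036018703741942854
[ 0.4217 -0.4255  0.2489]
```

The triangulated top is 27.5 mm above the deck, with the white ellipse foreshortened in the scene view. So the stopper has tipped about 15° into the bore but has not dropped. I'll push further.

```bash
cat > look.py <<'E'
from h import *
import sys
def look(tag):
    for n in("scene","top"):
        im=arm.snapshot(n)[:,:,::-1];cv2.imwrite(f"pics/{n}{tag}.png",im)
    a=cv2.imread(f"pics/scene{tag}.png")[140:240,200:350]; b=cv2.imread(f"pics/top{tag}.png")[130:230,170:320]
    cv2.imwrite(f"pics/z{tag}.png",cv2.resize(np.vstack([a,b]),(450,600),interpolation=cv2.INTER_CUBIC))
E
python3 - <<'E'
from look import *
R=np.load("R.npy")
arm.move_to([*(N-.125*d),.2],R)
arm.move_l([*(N-.11*d),.128],feed=.15)
arm.move_l([*(N-.07*d),.128],feed=.08)
s=-.061
while s<-.038:
    arm.move_l([*(N+s*d),.128],feed=.04); f=arm.current_force()
    print(round(s*1000,1),f,arm.current_ee_pos(),round(arm.current_t(),2))
    if f[:2]@d<-12: break
    s+=.003
look("5")
E
```

```text
-61.0 [-0.2267 -0.683  -0.4131] [ 0.5541 -0.106   0.128 ] 17.12
-58.0 [-0.556  -0.4879 -0.9163] [ 0.5539 -0.1031  0.128 ] 17.38
-55.0 [ 0.3774 -1.2116 -0.9056] [ 0.5537 -0.1     0.128 ] 17.62
-52.0 [-0.3905 -0.6062 -1.4912] [ 0.5534 -0.0969  0.128 ] 17.88
-49.0 [ 0.3962 -4.8323  0.2694] [ 0.5535 -0.0944  0.1282] 18.12
-46.0 [ -2.0527 -17.7174   6.0709] [ 0.5537 -0.0931  0.1287] 18.38
```

View pics/z5.png

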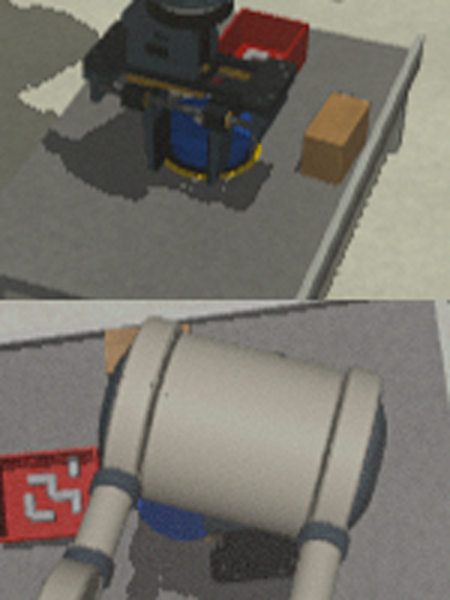

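```bash
python3 - <<'E'
from look import *
arm.move_l([*(N-.11*d),.128],feed=.1); arm.move_l([*(N-.16*d),.25],feed=.25)
arm.move_joints(np.array(arm.current_joint_positions())+[-22,0,0,0,0,0])
print(arm.current_t()); look("6"); stop("6")
E
```

```text
20.85
scene [253 173  34  25 585] [269.2169 181.9157] blue ell ((269.3306579589844, 184.5664825439453), (24.303930282592773, 33.41452407836914), 91.0584487915039) white ell ((269.23828125, 181.9204559326172), (7.741573810577393, 11.544368743896484), 90.24130249023438)
top [216 173  37  37 890] [234.4903 190.4774] blue ell ((234.28643798828125, 190.7469024658203), (35.77827835083008, 35.9165153503418), 13.780732154846191) white ell ((234.48355102539062, 190.49913024902344), (13.12221908569336, 13.322070121765137), 24.853548049926758)
top centre [ 0.5488 -0.0437  0.1417] res 0.00013289523870847484 rel neck mm [-0.7435  1.6485] z-deck 0.021722144783995673
```

View pics/z6.png

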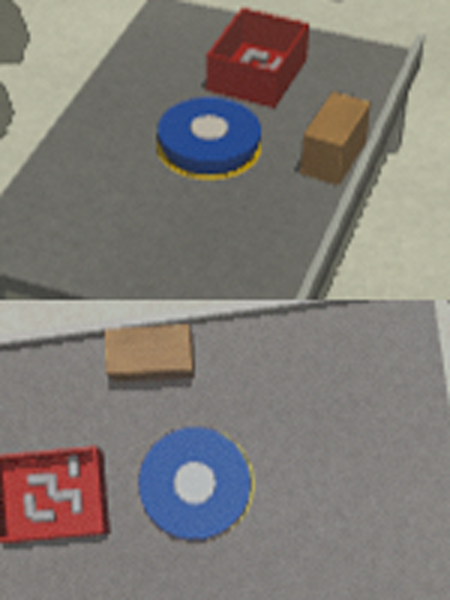

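The stopper has now dropped in: it is level, its top is 21.7 mm above the deck (expected 19–22) and its centre is within 2 mm of the neck. Next I close the fingers and press on the top centre.

```bash
python3 - <<'E'
from look import *
R=np.load("R.npy"); C=np.array([.5488,-.0440])
arm.grip(0.0)
arm.move_to([*C,.22],R); arm.move_l([*C,.150],feed=.12)
f0=np.mean([arm.current_force() for _ in range(5)],0);print("bias",f0,arm.current_ee_pos(),arm.current_width(),arm.current_t())
z=.144
while z>.128:
    arm.move_l([*C,z],feed=.03); f=np.array(arm.current_force());p=arm.current_ee_pos()
    print(round(z,4),p[2].round(4),f,round(arm.current_t(),2))
    if f[2]>13: break
    z-=.001
E
```

```text
bias [-0.1837 -0.1371  0.721 ] [ 0.5492 -0.0444  0.1506] 0.00045230651667972654 23.925
0.144 0.1441 [ 0.3336 -0.5652  0.3314] 24.27
0.143 0.143 [ 0.4587 -1.241  -0.0363] 24.52
0.142 0.1419 [0.0916 0.7837 0.5617] 24.77
0.141 0.1411 [-1.1437  0.0335  3.4313] 25.02
0.14 0.1401 [-0.9311 -0.5695  4.4786] 25.27
0.139 0.1391 [-0.447   0.2172  4.9579] 25.52
0.138 0.138 [-1.9756  0.2532  4.7288] 25.77
0.137 0.137 [-1.0319  0.1404  4.5213] 26.02
0.136 0.136 [-0.5094  0.4971  4.2909] 26.27
0.135 0.135 [-0.9373  0.5436  3.183 ] 26.52
0.134 0.134 [0.4587 0.6585 4.0727] 26.77
0.133 0.133 [ 0.1528 -0.8449  3.8423] 27.02
0.132 0.1323 [-1.6209  0.0576  9.7455] 27.27
0.131 0.1322 [-7.5065  1.2441 27.116 ] 27.52
```

```bash
python3 - <<'E'
from look import *
arm.sleep(.5); F=[]
for _ in range(5): F.append(arm.current_force()); arm.sleep(.05)
print(np.mean(F,0),arm.current_ee_pos(),arm.current_t())
C=[.5488,-.0440]
arm.move_l([*C,.145],feed=.06);arm.move_l([*C,.25],feed=.2)
arm.move_joints(np.array(arm.current_joint_positions())+[-45,0,0,0,0,0])
look("7");stop("7");print(arm.current_t(),arm.current_force())
E
```

```text
[-7.4777  1.7192 26.9028] [ 0.5489 -0.044   0.1322] 28.275
scene [253 175  34  23 539] [269.3457 184.5185] blue ell ((269.25372314453125, 186.23182678222656), (22.221830368041992, 33.52939224243164), 90.62854766845703) white ell ((269.31298828125, 184.5150604248047), (7.465249061584473, 11.530080795288086), 90.99667358398438)
top [217 173  36  37 867] [234.6513 190.6776] blue ell ((234.47474670410156, 190.9064483642578), (35.25560760498047, 35.469093322753906), 133.49136352539062) white ell ((234.63919067382812, 190.67083740234375), (12.855894088745117, 13.27840805053711), 154.58236694335938)
top centre [ 0.549  -0.0434  0.1321] res 0.00030119237089840133 rel neck mm [-0.4535  1.8723] z-deck 0.01214409296211269
30.9833 [ 1.0744 -0.2707  0.2701]
```

View pics/z7.png

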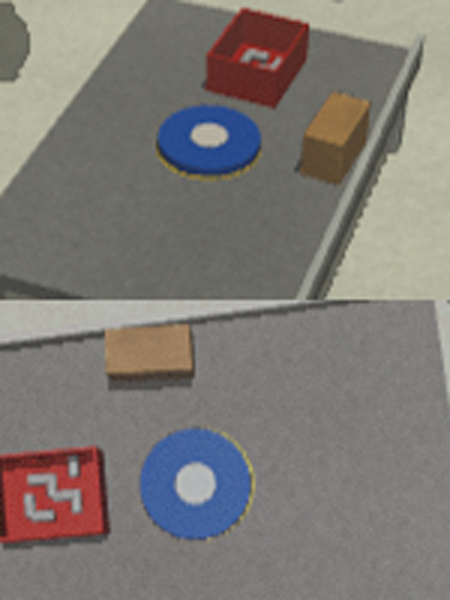

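```bash
python3 - <<'E'
from h import *
for t in("0","7"):
    im=cv2.imread(f"pics/top{t}.png")[:,:,::-1].copy();M=masks(im)
    print([b[2] for b in blobs(M["red"])],[b[2] for b in blobs(M["brown"]) if 150<b[2][0]<300])
arm.sign_off();print(arm.current_t())
E
```

```text
[array([185.4757, 195.066 ])] [array([219.2598, 146.3885])]
[array([185.3509, 195.4216])] [array([219.228 , 146.3325])]
the job is handed in; nothing more can be done
the job is handed in; nothing more can be done
```

The jar is closed, and I handed the job in at about 31 s of the 67 s allowed.

- **Push:** I pushed the smallest blue stopper (the one on the deck) across with the two fingers spread about 50 mm. The first push left it tipped about 15° in the bore, with its top 27.5 mm above the deck. A second push, peaking at about 18 N sideways, dropped it in level with its top at 21.7 mm.
- **Press:** With the fingers closed, I pressed on the white disc. The stopper slid down under only about 4–5 N on the wrist reading, less than the 9 N in the description. It then stopped rigidly, and I held about 27 N there for roughly 0.75 s. About 7 N of sideways force built up during that hold.
- **Last checks:**
  - The stopper's top is 12.1 mm above the deck (12 mm expected when fully home), level, and within 2 mm of the neck's centre.
  - The tub and carton are within 0.4 pixel of where they started in the top view.
  - The arm is clear of everything.

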